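# Hang the splash guard and draw out its boom

## Robot

A 6-joint arm with a two-finger parallel gripper is mounted at the origin on the work surface. World frame = base frame: x ahead of the robot, y to its left, z up, the work surface at z = 0. Lengths are in mm, angles in rad, forces in N, time in s.
With the tool pointing down it reaches from about 275 to 750 mm from the base axis. Payload 10.2 kg.
Tool frame: the origin (TCP) lies between the finger pads; the fingertips stand 22 mm ahead of it and the grasp point (between the pads) lies 3 mm ahead of it (ctrl.nose_length is the distance from the TCP to the fingertips, in mm); y points along the fingers, z is the direction in which the jaws open and shut, and the axes are right-handed (so a half turn about y gives the same grasp; the last joint's range is limited). The gripper opens to 85 mm and grips with 20 to 120 N. Pads are 22 mm wide; open, the fingers measure 114 mm over their backs; the gripper's body (76 mm by 85 mm) begins 54 mm behind the grasp point. The pads swing forward as they close: fully open they stand 13 mm farther back than shut.
Start: joints at [-1.567, 0.313, 1.498, -0, 1.331, -0.223], TCP at [118.038, -511.565, 253.294] pointing down, gripper open.
Joint ranges: [-2.94, 2.94], [-0.97, 2.17], [0.19, 2.56], [-1.23, 4.37], [0.02, 3.11], [-2.88, 2.88]. Speed limits (rad/s): [2.39, 2.39, 3.01, 3.14, 3.14, 3.14].

## Interface

Orientations are given as a unit quaternion [w, x, y, z].
In Python, from rig import ctrl, eyes, models gives the robot as it stands.
- The arm moves only by the shell command python3 -m crank 'ROWS' [FORCE]. ROWS is JSON, a list of rows, each an object with "dp": the shift along the tool's x, y, z in mm, a list of three; "roll": the turn about the tool's y in rad; "gripper": the closure in counts, from 0 (fully open) to 255 (shut). A call has 1 to 10 rows; each row is the pose to reach, as a shift and turn from the pose commanded when the call began, along the tool's axes at that moment; what a row does not reach only later rows make up. A row lasts 1/12 s, in which the tool goes at most 41.7 mm and 7.16 degrees, less where a joint would pass 70% of its speed; a pose out of reach is approached as far as the arm can. A call with a gripper value outside its range is refused whole. The fingers move at their own pace and stop on an object; FORCE is the grip in N (left out, the last holds). Time passes only in rows, so rows that repeat a pose let the fingers close. It gives the time, the measured TCP pose, the force and the opening at its end, in the units of the state.
- ctrl.sense(): the state, without advancing time (a new reading comes with each control period).
- eyes.capture(name): name is "side" or "top"; returns a dict with "color" (480x640x3 uint8, red, green, blue), "fx", "fy", "cx", "cy" (pixels), "R" (3x3) and "t" (3): a world point X has camera coordinates R X + t. Camera axes: x right, y down, z forward; pixel columns grow to the right and rows downward; lengths in mm; the calibration is good to about 2 mm. A picture is of the moment at which its call begins. There is no depth.
- ctrl.finish_job(): hands the job in, once; it reports no verdict.
Trained networks look in a picture, given as the dict that the camera call returned (one of the last four; its "shot" number tells which), for a name from the list of things; names that differ only in an ending like _2 or _b are one class to them, and where a whole thing is asked for, a point or a joint stands for the part that bears it (a point fixed in the world has none). Each returns a list of dicts, best first, with "confidence" (0 to 1); they miss things now and then, are a little off and sometimes report something else, mostly with a low value. They report only what shows in the picture. A call takes as long as a camera call. They do not tell look-alikes from the thing itself.
- models.spot_in(picture, label): "extent" ([centre column, centre row, width, height] in pixels, round what is visible of it).
- models.spot_point(picture, label): "centre" ([column, row] in pixels: a listed point, or the origin of a listed thing).
The state is a dict: "time_s": time; "joints": joint angles; "dq": joint speeds; "tau": joint torques, N m; "eef_pos": TCP position; "ee_rot": TCP orientation; "force": force on the tool from outside, world axes, zero at the start; "wrist_torque": the same for the moment, N m; "grip_width": opening from 0.0 (shut) to 1.0 (fully open).
Only numpy, scipy, OpenCV 4.12 (cv2) and the standard library are available. Lean on these libraries where they do the work, as an engineer would, in place of code of your own. Each camera call takes 0.05 s, during which the arm holds its last target. There are 200 camera calls.

## Task

Lift the orange splash guard off its rack and hang it over the steel bar at the end of the telescoping boom, let it go, and then squeeze the black grip so that its red lock button is pressed in, and draw the boom out until its black pointer stands at the red marker on the scale. Finish while holding it there: keep the grip squeezed with the button in, as the boom springs back if let go; the guard must still hang squarely on the bar. Leave the flask, the bottle and the dish where they stand.

Things in the scene. Friction and masses are not known exactly. Their poses are not given: they have to be found in the camera images.
- guard: Loose splash guard, hidden mass 0.15 to 0.31 kg: orange saddle 100 mm long (its y), open below. Origin: centre of its roof's underside, which rests flat on a bar; roof 38 mm wide (x), 4 thick. Orange panel on the -x side, 4 mm thick, 95 mm down from the origin; dark steel leg on the +x side, 4 mm thick, 34 mm down; 30 mm clear gap between. Hangs level. Starts on the rack, y along its bar.
- fin (a point): Centre of the guard's blue grip fin: 12 mm thick (guard's x), 50 mm long (y), 30 mm high, standing on the roof, from 4 to 34 mm above the guard's origin (this point: 19 mm above it). Pinch it from above across the 12 mm. Axes as the guard's.
- rack: Fixed parking rack (place and yaw vary): 16 mm square steel bar along its y axis on a post (16 x 14 mm) at each end, posts 170 mm apart, bar top 120 mm above the bench. Origin: on the bench, below the middle of the bar. The guard hangs within 12 mm of the bar's middle.
- boom: Fixed stand of the telescoping boom (place and yaw vary): aluminium sleeve, 44 mm square, 190 mm long, along its y, centre line 130 mm above the bench. Origin: on the bench, under the sleeve's mouth; +y points back along the sleeve, the inner arm slides out towards -y. On top of the sleeve: a black slot and, beside it, a yellow scale with black lines every 10 mm.
- boom_arm (a joint): How far the sliding inner arm stands out from its retracted home, in m: 0 at home (the start), end stop at 0.14. A lock holds it at home until the red button is pressed. Once free, a spring pulls it home with 3.3 N (at home) to 5 N (far out), plus 0.6 N friction, so it runs back if let go.
- lock_button (a joint): Travel of the red lock button in m: 0 out (locked), 0.006 fully in. The lock is free from about 0.0042. Its spring takes 3.6 N to start and 7.2 N to push fully in.
- grip (a point): On the sliding arm: centre of the black grip block, 32 mm across (x), 46 mm long (y), 36 mm high, 130 mm above the bench. The red lock button (28 mm long, 22 mm high) stands 9 mm out of its +x face, 3 mm when in: pinching the block across x from above, fingers centred on this point, squeezes the button in (41 mm wide before, 35 after). Axes as the boom's. Home: 45 mm from the sleeve's mouth.
- bar (a point): On the sliding arm: where the guard's origin should rest, on the top face of the 16 mm square steel bar beyond the grip block, 138 mm above the bench, 100 mm beyond the grip centre. The bar runs along y from 77 mm on the grip's side of this point to its tip 73 mm on the free side. Axes as the boom's.
- pointer (a point): Tip of the black pointer that rises through the slot in the sleeve and travels along the scale with the sliding arm, one to one (towards the boom's -y as the arm comes out). Axes as the boom's.
- marker: Red marker clip on the scale, 6 mm wide along the scale, fixed in each run, 50 to 105 mm out from the pointer's home. Origin: on top of the sleeve, on its centre line. The pointer is at the mark when both have the same y in the boom's axes. Axes as the boom's.
- flask: Bystander: green glass conical flask, 84 mm wide, 118 mm high, standing behind the boom's +x side. Origin: centre of its base.
- bottle: Bystander: white bottle with blue cap, 64 mm wide, 150 mm high. Origin: centre of its base.
- dish: Bystander: white dish, 84 mm wide, 28 mm high. Origin: centre of its base.
Things that resemble listed ones, but are neither listed nor needed, are in the scene too. Of the things like the guard, leave any that is green or pink; of the rest the smaller one is meant.

How it is judged:
By the outcome, as a careful person would: the job done as asked, in the order asked, and still so for the second after the job is handed in, while the arm keeps its last pose, push and grip.
It also fails if it takes over 50 s, if anything falls off the work surface, if the arm or the gripper's body presses on something with over 40 N, if the wrist force passes 120 N, or if a joint passes its speed limit or range.

## Working session

There is one attempt and no reset: what is moved stays moved. The work goes in short steps, Python scripts to look and compute and a shell command to move; the robot and the scene stay as the last step left them, time stands still between calls to the robot, and variables do not carry over. Pictures are saved under pics/ and viewed, about 8 in all and at most 12, crops included, and the job is handed in when it is done.

```bash
mkdir -p pics; ls
python3 - <<'E'
from rig import ctrl, eyes, models
import cv2
s=ctrl.sense(); print(s)
for n in("top","side"):
    p=eyes.capture(n); cv2.imwrite(f"pics/{n}0.png",p["color"][:,:,::-1]); print(n,p["fx"],p["cx"],p["cy"],p["R"],p["t"])
    for l in ["guard","fin","rack","boom","grip","bar","pointer","marker","flask","bottle","dish"]:
        print(l,[( [round(float(v)) for v in d["centre"]],round(d["confidence"],2)) for d in models.spot_point(p,l)])
E
```

```text
pics
{'time_s': 0.0, 'joints': array([-1.56738927e+00,  3.13459940e-01,  1.49845243e+00,  2.91121414e-05,
        1.33097246e+00, -2.23419366e-01]), 'dq': array([-0.0005522 ,  0.00037225,  0.00035538, -0.00025201,  0.00148146,
        0.00013488]), 'tau': array([ 8.45993291e-04, -4.12260425e+01, -2.59734535e+01, -1.82917806e-04,
        4.11290734e-03, -4.35501661e-06]), 'eef_pos': array([ 118.04938526, -511.32339602,  252.72418802]), 'ee_rot': array([ 0.08008108, -0.0799609 ,  0.70301718, -0.70211119]), 'force': array([-0.2396408 , -0.09852147,  0.25422233]), 'wrist_torque': array([-0.04871352,  0.0386238 ,  0.06559259]), 'grip_width': 0.99675417337416}
top 532.546825471742 310.64729383552054 235.71803108667874 [[ 0.02622476 -0.99952895 -0.01594179]
 [-0.9912366  -0.02393518 -0.12991197]
 [ 0.1294692   0.019209   -0.99139737]] [-114.54257645  576.17166359 1427.23474978]
guard [([268, 186], 0.98), ([495, 239], 0.97), ([446, 308], 0.95), ([399, 242], 0.86)]
fin [([272, 196], 0.81), ([501, 242], 0.73), ([448, 303], 0.68), ([398, 241], 0.57)]
rack [([393, 252], 0.87)]
boom [([224, 257],
[... 248 characters left out ...]
]
dish [([288, 304], 0.62)]
side 622.706942521844 321.80691936133957 232.87705782952006 [[-0.98301796 -0.18311813 -0.01197638]
 [-0.11963402  0.68897403 -0.71484438]
 [ 0.13915238 -0.70127209 -0.699181  ]] [ 552.23716177  235.39963252 1558.50174281]
guard [([262, 292], 0.87), ([341, 184], 0.8), ([347, 153], 0.73), ([404, 183], 0.72)]
fin [([342, 180], 0.94), ([270, 290], 0.93), ([354, 146], 0.92), ([399, 181], 0.7)]
rack [([344, 212], 0.93), ([291, 205], 0.29)]
boom [([328, 350], 0.61)]
grip [([331, 299], 0.76)]
bar [([341, 268], 0.76)]
pointer [([306, 364], 0.97), ([290, 206], 0.31)]
marker [([317, 326], 0.47)]
flask [([309, 254], 0.79)]
bottle [([293, 207], 0.82)]
dish [([389, 295], 0.94)]
```

Run:
```python
import cv2
a=cv2.imread("pics/top0.png")[150:350,120:540]; cv2.imwrite("pics/top0c.png",cv2.resize(a,(798,380),interpolation=cv2.INTER_CUBIC))
a=cv2.imread("pics/side0.png")[120:400,220:440]; cv2.imwrite("pics/side0c.png",cv2.resize(a,(471,600),interpolation=cv2.INTER_CUBIC))
```

```text
(no output)
```

View pics/top0c.png

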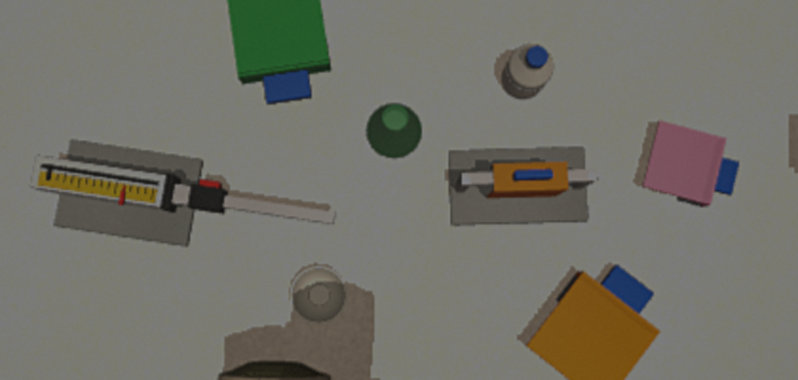

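View pics/side0c.png

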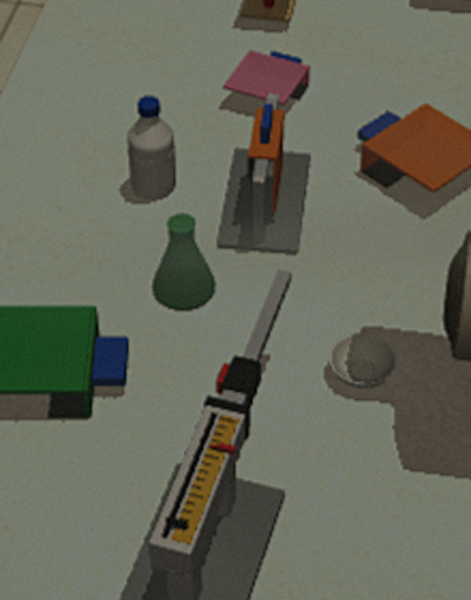

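Image shows, top view full pixels: guard-like things are the green one (268,186), the pink one (495,239), the large loose orange one (446,308) and the small orange one on the rack (399,242), which is my choice. Its panel faces world −x. The boom's +y points to world +y and the red button faces +x.

```bash
cat > h.py <<'E'
import numpy as np, cv2
from rig import ctrl, eyes, models
def onz(p,uv,z):
    R,t=np.array(p["R"]),np.array(p["t"]); d=R.T@np.array([(uv[0]-p["cx"])/p["fx"],(uv[1]-p["cy"])/p["fy"],1]); c=-R.T@t
    return c+d*(z-c[2])/d[2]
def proj(p,X):
    c=np.array(p["R"])@np.array(X,float)+p["t"]; return np.array([p["fx"]*c[0]/c[2]+p["cx"],p["fy"]*c[1]/c[2]+p["cy"]])
def blobs(p,name,roi,amin=8):
    h=cv2.cvtColor(p["color"],cv2.COLOR_RGB2HSV); H,S,V=[h[...,i].astype(int) for i in range(3)]
    m={"blue":(H>100)&(H<130)&(S>120),"red":((H<6)|(H>172))&(S>140)&(V>60),"yellow":(H>18)&(H<32)&(S>120),"orange":(H>8)&(H<19)&(S>150),"black":(V<50)}[name]
    k=np.zeros(m.shape,np.uint8); x0,y0,x1,y1=roi; k[y0:y1,x0:x1]=m[y0:y1,x0:x1]
    out=[]
    n,l,st,ce=cv2.connectedComponentsWithStats(k)
    for i in range(1,n):
        if st[i,4]>=amin: out.append((int(st[i,4]),ce[i],cv2.minAreaRect(np.argwhere(l==i)[:,::-1].astype(np.float32))))
    return sorted(out,key=lambda o:-o[0])
E
python3 - <<'E'
from h import *
np.set_printoptions(precision=1,suppress=True)
T=eyes.capture("top");S=eyes.capture("side")
print("cams",-np.array(T["R"]).T@T["t"],-np.array(S["R"]).T@S["t"])
for n,z,rt,rs in [("blue",154,(370,225,430,260),(320,160,360,200)),("orange",124,(370,225,430,265),(320,160,370,230)),("yellow",152,(130,220,220,270),(280,300,350,390)),("red",152,(130,220,250,270),(280,280,350,390)),("black",148,(130,220,250,270),(280,280,350,390))]:
    for p,r in((T,rt),(S,rs)):
        for b in blobs(p,n,r)[:3]:
            print(n,b[0],b[1],"ctr@z",onz(p,b[1],z)[:2],"box",[onz(p,q,z)[:2].round(1).tolist() for q in cv2.boxPoints(b[2])])
a=T["color"][225:275,130:310,::-1]; b=cv2.resize(a,None,fx=4.4,fy=4.4,interpolation=cv2.INTER_CUBIC)
c=T["color"][222:262,360:440,::-1]; c=cv2.resize(c,None,fx=8,fy=8,interpolation=cv2.INTER_CUBIC); c=cv2.copyMakeBorder(c,0,0,0,b.shape[1]-c.shape[1],0)
cv2.imwrite("pics/z1.png",np.vstack([b,c]))
E
```

```text
cams [ 389.3 -128.1 1488. ] [ 354.2 1031.9 1264.6]
blue 78 [400.3 241.6] ctr@z [ 554.2 -328.1] box [[557.6, -304.8], [558.7, -352.5], [548.6, -352.5], [547.4, -304.9]]
blue 68 [344.1 177.4] ctr@z [ 554.3 -311.5] box [[566.2, -347.6], [554.9, -349.5], [543.2, -275.4], [554.1, -273.6]]
orange 519 [398.1 243.9] ctr@z [ 551.8 -327.1] box [[573.5, -275.3], [576.0, -378.1], [529.4, -378.1], [526.9, -275.7]]
orange 288 [345.1 185.8] ctr@z [ 550.9 -311. ] box [[561.5, -204.1], [586.0, -378.8], [541.5, -383.2], [520.1, -208.5]]
yellow 317 [161.8 246.7] ctr@z [526.6 274.3] box [[524.5, 331.4], [543.4, 329.7], [528.9, 217.2], [510.1, 219.0]]
yellow 118 [193.4 251.6] ctr@z [516.3 193.1] box [[509.5, 214.2], [528.1, 212.6], [523.2, 171.4], [504.7, 173.1]]
yellow 394 [312.7 350.7] ctr@z [528.7 274.1] box [[546.1, 328.2], [531.9, 213.7], [511.4, 219.6], [526.8, 333.2]]
yellow 105 [324.7 320.4] ctr@z [518.1 189.8] box [[530.2, 207.5], [525.4, 168.9], [506.2, 174.7], [511.4, 213.0]]
red 38 [230.1 246.4] ctr@z [531.6 100.7] box [[534.9, 113.9], [535.5, 88.5], [527.9, 88.2], [527.3, 113.5]]
red 16 [183
[... 290 characters left out ...]
4.4, 208.8], [504.3, 214.7]]
black 229 [228.5 254.2] ctr@z [512.1 104.6] box [[500.4, 131.5], [533.4, 126.6], [524.8, 77.7], [492.0, 82.8]]
black 116 [209.1 250.9] ctr@z [519.2 154.4] box [[495.9, 166.5], [545.3, 160.9], [542.2, 139.2], [492.9, 144.9]]
black 95 [168.8 241.5] ctr@z [540.7 258.4] box [[533.0, 327.3], [551.2, 327.8], [548.8, 173.3], [530.7, 173.1]]
black 769 [326.  329.6] ctr@z [511.2 211.2] box [[540.0, 362.8], [546.7, 82.1], [493.5, 87.5], [494.0, 365.7]]
black 154 [307.  346.2] ctr@z [543.8 262.1] box [[555.0, 324.9], [550.5, 164.9], [528.1, 168.8], [534.3, 327.9]]
black 36 [294.1 386.9] ctr@z [549.8 365.3] box [[559.4, 360.0], [543.2, 357.1], [540.8, 368.6], [556.9, 371.5]]
```

View pics/z1.png

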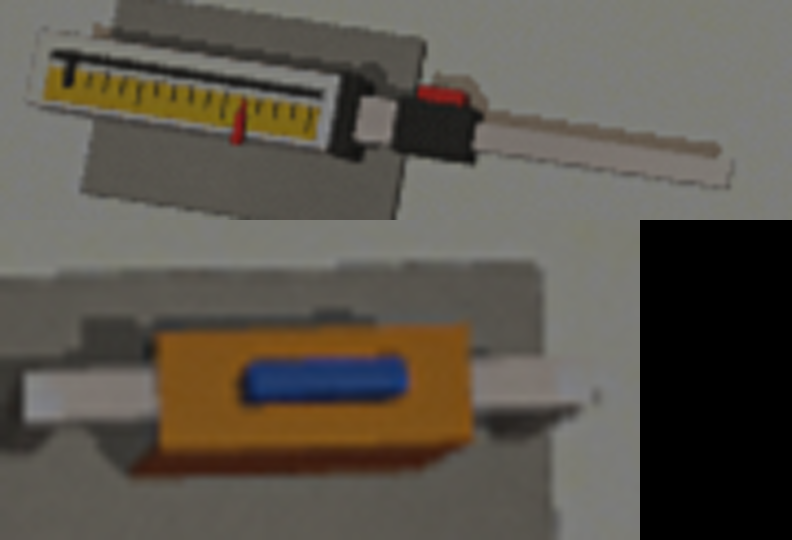

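Zoom shows the pointer at about (145.5,241), the marker at (184.5,252.7), the grip block at (229,254) and the boom bar tip at (296.5,264). The fin is at (400,241.6).

Run:
```python
from h import *
from scipy.spatial.transform import Rotation as Ro
np.set_printoptions(precision=2,suppress=True)
T=eyes.capture("top");S=eyes.capture("side")
f=lambda x,y:(130+x/4.4-.4,225+y/4.4-.4)
for q in [(480,137),(732,173),(735,158),(730,188)]: print(onz(T,f(*q),138))
for z in(148,138,130): print("sidegrip",z)
for n in("bar","grip"):
  for p,c in((T,"T"),(S,"S")): print(n,c,[onz(p,d["centre"],138 if n=="bar" else 130)[:2] for d in models.spot_point(p,n)])
s=ctrl.sense(); q=s["ee_rot"]; R=Ro.from_quat([q[1],q[2],q[3],q[0]]).as_matrix(); print(R,ctrl.nose_length)
print("tool shift to above fin", R.T@(np.array([554.5,-328,220])-s["eef_pos"]))
a=S["color"][225:320,280:380,::-1]; cv2.imwrite("pics/s1.png",cv2.resize(a,None,fx=6,fy=6,interpolation=cv2.INTER_CUBIC))
```

```text
[509.75  80.15 138.  ]
[492.51 -66.55 138.  ]
[501.23 -68.03 138.  ]
[483.82 -65.66 138.  ]
sidegrip 148
sidegrip 138
sidegrip 130
bar T [array([508.43,  13.12])]
bar S [array([504.8 ,  -0.03])]
grip T [array([515.97, 102.2 ])]
grip S [array([514.03, 108.01])]
[[-0.97  0.    0.22]
 [-0.22  0.   -0.97]
 [-0.   -1.   -0.  ]] 22.0
tool shift to above fin [-466.57   33.3   -80.75]
```

View pics/s1.png

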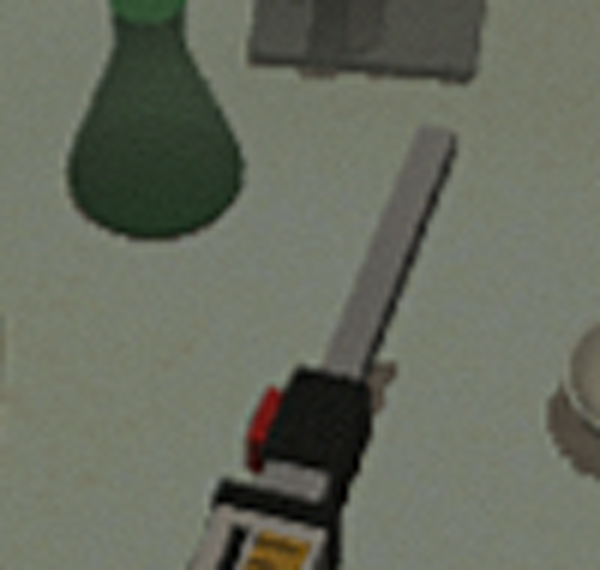

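Side crop: bar tip at about zoom (437,130), i.e. full (352.4,246.3). The button faces left, i.e. +x. Moving above the fin.

```bash
python3 -m crank '[{"dp":[-40,2,-8],"roll":-0.12,"gripper":0},{"dp":[-80,4,-16],"roll":-0.24,"gripper":0},{"dp":[-120,6,-22],"roll":-0.36,"gripper":0},{"dp":[-160,8,-28],"roll":-0.48,"gripper":0},{"dp":[-200,10,-34],"roll":-0.6,"gripper":0},{"dp":[-240,12,-42],"roll":-0.72,"gripper":0},{"dp":[-280,14,-50],"roll":-0.84,"gripper":0},{"dp":[-320,16,-56],"roll":-0.96,"gripper":0},{"dp":[-360,18,-62],"roll":-1.08,"gripper":0},{"dp":[-400,20,-70],"roll":-1.2,"gripper":0}]' 40
cat >> h.py <<'E'
from scipy.spatial.transform import Rotation as Ro
def tool():
    s=ctrl.sense(); q=s["ee_rot"]; R=Ro.from_quat([q[1],q[2],q[3],q[0]]).as_matrix()
    return s,R,np.arctan2(R[1,2],R[0,2])
def go(X,yaw):
    s,R,a=tool(); d=(yaw-a+np.pi/2)%np.pi-np.pi/2
    print("t",s["time_s"],"pos",np.round(s["eef_pos"],1),"yawz",round(a,3),"joints",np.round(s["joints"],2),"F",np.round(s["force"],1),"w",round(s["grip_width"],3)); print("dp",np.round(R.T@(np.array(X)-s["eef_pos"]),1),"roll",round(-d,3))
E
python3 - <<'E'
from h import *
go([554.5,-328,220],.024)
E
```

```text
time_s: 2.43
eef_pos: [493.8, -352.4, 233.2]
ee_rot: [-0.464, 0.464, -0.533, 0.533]
force: [-1.1, -1.3, 0.5]
grip_width: 0.996
t 2.4333 pos [ 493.8 -352.4  233.2] yawz -0.138 joints [-0.81  0.51  1.26 -0.    1.37 -0.67] F [-1.1 -1.3  0.5] w 0.996
dp [-32.5  13.2  56.7] roll -0.162
```

```bash
python3 -m crank '[{"dp":[-16,6,28],"roll":-0.08,"gripper":0},{"dp":[-32,13,57],"roll":-0.162,"gripper":0},{"dp":[-32,13,57],"roll":-0.162,"gripper":0},{"dp":[-32,13,57],"roll":-0.162,"gripper":0}]'
python3 - <<'E'
from h import *
go([554.5,-328,150],.024)
T=eyes.capture("top");S=eyes.capture("side")
a=cv2.resize(T["color"][200:290,340:460,::-1],None,fx=4,fy=4,interpolation=cv2.INTER_CUBIC)
b=cv2.resize(S["color"][110:245,290:400,::-1],None,fx=2.667,fy=2.667,interpolation=cv2.INTER_CUBIC)[:360]
cv2.imwrite("pics/g1.png",np.hstack([a,b]))
print(onz(S,(352.4,246.3),138))
E
```

```text
time_s: 2.77
eef_pos: [553.8, -329.0, 219.2]
ee_rot: [-0.505, 0.505, -0.496, 0.494]
force: [-0.2, -0.8, -0.5]
grip_width: 1.002
t 2.7667 pos [ 553.8 -329.   219.2] yawz 0.02 joints [-0.72  0.61  1.15 -0.    1.39 -0.74] F [-0.2 -0.8 -0.5] w 1.002
dp [-0.9 69.2  0.8] roll -0.004
[493.20993462 -63.56019654 138.        ]
```

View pics/g1.png

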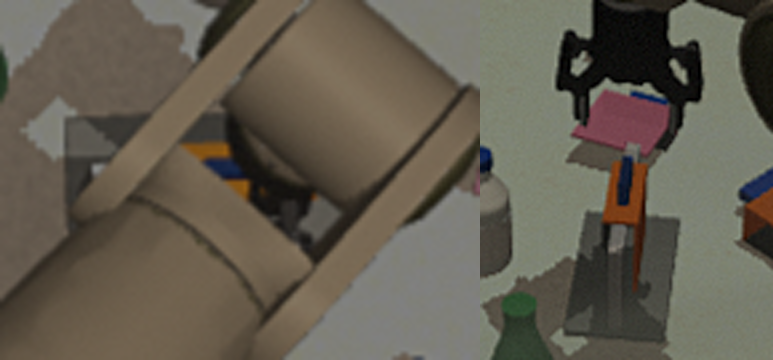

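The side view shows the open jaw centred over the fin; the top view is hidden by the arm. Descending and gripping.

```bash
python3 -m crank '[{"dp":[-1,25,0],"roll":0,"gripper":0},{"dp":[-1,50,0],"roll":0,"gripper":0},{"dp":[-1,68,0],"roll":0,"gripper":0},{"dp":[-1,69,0],"roll":0,"gripper":120},{"dp":[-1,69,0],"roll":0,"gripper":255},{"dp":[-1,69,0],"roll":0,"gripper":255},{"dp":[-1,69,0],"roll":0,"gripper":255},{"dp":[-1,69,0],"roll":0,"gripper":255},{"dp":[-1,69,0],"roll":0,"gripper":255},{"dp":[-1,69,0],"roll":0,"gripper":255}]' 40
python3 - <<'E'
from h import *
go([554.5,-328,285],.024)
E
```

```text
time_s: 3.7
eef_pos: [553.4, -329.2, 152.4]
ee_rot: [0.505, -0.504, 0.495, -0.496]
force: [0.3, 0.1, 5.5]
grip_width: 0.134
t 3.7 pos [ 553.4 -329.2  152.4] yawz 0.018 joints [-0.72  0.66  1.24  0.    1.25 -0.74] F [0.3 0.1 5.5] w 0.134
dp [  -1.  -132.6    1.4] roll -0.006
```

```bash
python3 -m crank '[{"dp":[0,-5,0],"roll":0,"gripper":255},{"dp":[0,-20,0],"roll":0,"gripper":255},{"dp":[0,-45,0],"roll":0,"gripper":255},{"dp":[0,-75,0],"roll":0,"gripper":255},{"dp":[0,-105,0],"roll":0,"gripper":255},{"dp":[0,-125,0],"roll":0,"gripper":255},{"dp":[0,-135,0],"roll":0,"gripper":255},{"dp":[0,-135,0],"roll":0,"gripper":255}]'
python3 - <<'E'
from h import *
go([501.5,6,285],-.122)
S=eyes.capture("side")
b=cv2.resize(S["color"][90:300,270:410,::-1],None,fx=2.8,fy=2.8,interpolation=cv2.INTER_CUBIC)
cv2.imwrite("pics/g2.png",b)
E
```

```text
time_s: 4.37
eef_pos: [553.3, -329.1, 288.1]
ee_rot: [0.505, -0.504, 0.494, -0.497]
force: [0.8, 0.6, -3.1]
grip_width: 0.135
t 4.3667 pos [ 553.3 -329.1  288.1] yawz 0.018 joints [-0.72  0.57  1.03 -0.    1.54 -0.74] F [ 0.8  0.6 -3.1] w 0.135
dp [-336.     2.4  -45.8] roll 0.14
```

View pics/g2.png

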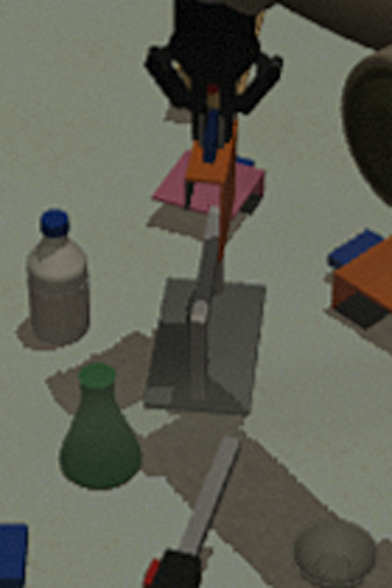

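The guard is held level and clear of the rack. Carrying it to above the bar.

```bash
python3 -m crank '[{"dp":[-20,0,-3],"roll":0.014,"gripper":255},{"dp":[-55,0,-8],"roll":0.03,"gripper":255},{"dp":[-95,0,-13],"roll":0.045,"gripper":255},{"dp":[-135,0,-18],"roll":0.06,"gripper":255},{"dp":[-175,0,-24],"roll":0.08,"gripper":255},{"dp":[-215,0,-30],"roll":0.1,"gripper":255},{"dp":[-255,0,-36],"roll":0.12,"gripper":255},{"dp":[-295,0,-41],"roll":0.14,"gripper":255},{"dp":[-325,0,-45],"roll":0.14,"gripper":255},{"dp":[-336,0,-47],"roll":0.14,"gripper":255}]'
python3 -m crank '[{"dp":[0,0,0],"roll":0,"gripper":255},{"dp":[0,0,0],"roll":0,"gripper":255}]'
python3 - <<'E'
from h import *
go([500.5,6,171],-.122)
T=eyes.capture("top");S=eyes.capture("side")
a=cv2.resize(T["color"][200:300,160:320,::-1],None,fx=2.5,fy=2.5,interpolation=cv2.INTER_CUBIC)
b=cv2.resize(S["color"][170:340,270:410,::-1],None,fx=2.8,fy=2.8,interpolation=cv2.INTER_CUBIC)
a=cv2.copyMakeBorder(a,0,b.shape[0]-a.shape[0],0,0,0)
cv2.imwrite("pics/g3.png",np.hstack([a,b]))
E
```

```text
time_s: 5.25
eef_pos: [498.5, 9.9, 284.6]
ee_rot: [0.469, -0.47, 0.53, -0.528]
force: [0.5, 0.1, -2.5]
grip_width: 0.131
time_s: 5.42
eef_pos: [499.7, 6.1, 285.1]
ee_rot: [0.468, -0.469, 0.53, -0.529]
force: [0.3, -0.8, -2.4]
grip_width: 0.132
t 5.4167 pos [499.7   6.1 285.1] yawz -0.121 joints [-0.22  0.24  1.52 -0.    1.39 -0.1 ] F [ 0.3 -0.8 -2.4] w 0.132
dp [ -0.  114.1   1. ] roll 0.001
```

View pics/g3.png

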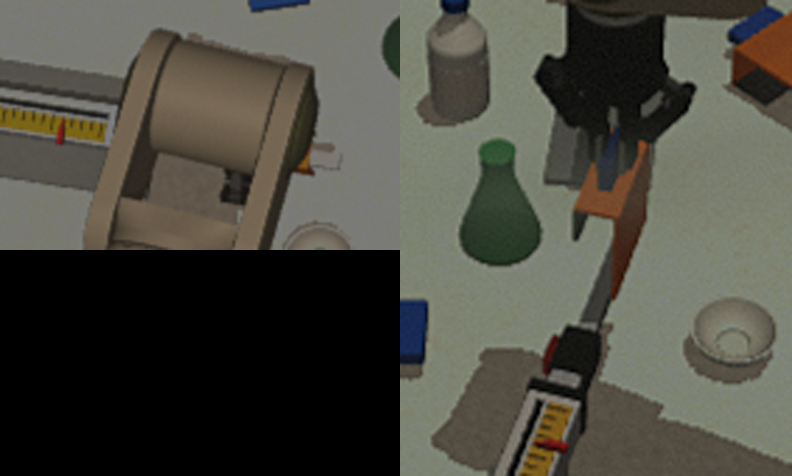

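The guard is above the bar, with the bar line between leg and panel. Lowering.

```bash
python3 -m crank '[{"dp":[0,15,1],"roll":0,"gripper":255},{"dp":[0,35,1],"roll":0,"gripper":255},{"dp":[0,55,1],"roll":0,"gripper":255},{"dp":[0,70,1],"roll":0,"gripper":255},{"dp":[0,80,1],"roll":0,"gripper":255},{"dp":[0,90,1],"roll":0,"gripper":255},{"dp":[0,100,1],"roll":0,"gripper":255},{"dp":[0,107,1],"roll":0,"gripper":255},{"dp":[0,107,1],"roll":0,"gripper":255}]'
python3 - <<'E'
from h import *
go([500.5,6,171],-.122)
E
```

```text
time_s: 6.27
eef_pos: [500.6, 5.9, 178.0]
ee_rot: [0.468, -0.469, 0.53, -0.529]
force: [-0.0, -0.2, -3.1]
grip_width: 0.134
t 6.2667 pos [500.6   5.9 178. ] yawz -0.122 joints [-0.22  0.34  1.68  0.    1.13 -0.1 ] F [-0.  -0.2 -3.1] w 0.134
dp [-0.   7.  -0.1] roll -0.0
```

```bash
python3 -m crank '[{"dp":[0,3,0],"roll":0,"gripper":255},{"dp":[0,6,0],"roll":0,"gripper":255},{"dp":[0,8,0],"roll":0,"gripper":255},{"dp":[0,8,0],"roll":0,"gripper":255}]'
python3 - <<'E'
from h import *
go([500.5,6,171],-.122)
S=eyes.capture("side")
cv2.imwrite("pics/g4.png",cv2.resize(S["color"][190:330,280:400,::-1],None,fx=4,fy=4,interpolation=cv2.INTER_CUBIC))
for x,y,z in [(-15,50,0),(15,50,0),(-19,50,0),(19,50,0),(-17,-50,0)]:
    c,s=np.cos(-.122),np.sin(-.122); uv=proj(S,[501.3+c*x-s*y,7+s*x+c*y,138+z]); print((x,y,z),(uv-[280,190])*4)
E
```

```text
time_s: 6.6
eef_pos: [501.0, 6.1, 171.2]
ee_rot: [0.469, -0.469, 0.53, -0.53]
force: [0.1, -0.9, -2.3]
grip_width: 0.129
t 6.6 pos [501.    6.1 171.2] yawz -0.122 joints [-0.22  0.34  1.68 -0.    1.11 -0.1 ] F [ 0.1 -0.9 -2.3] w 0.129
dp [ 0.2  0.2 -0.4] roll 0.0
(-15, 50, 0) [260.44874614 369.00288465]
(15, 50, 0) [212.4158956  358.00039401]
(-19, 50, 0) [266.88581226 370.47737053]
(19, 50, 0) [206.04401618 356.54083991]
(-17, -50, 0) [307.67418966 254.02402272]
```

View pics/g4.png

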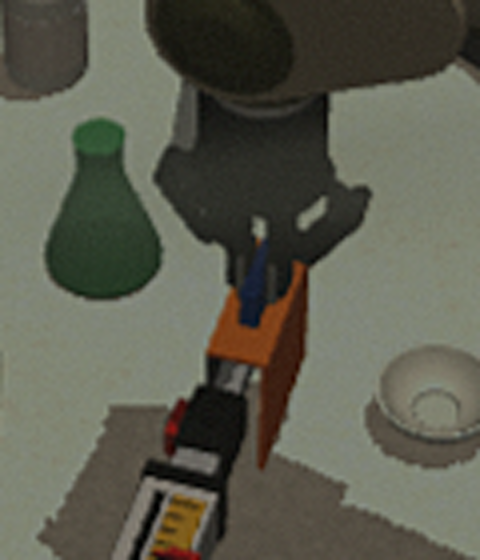

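The guard straddles the bar, with panel at right and leg at left. Lowering until its weight comes off.

```bash
python3 -m crank '[{"dp":[0,1,0],"roll":0,"gripper":255},{"dp":[0,2,0],"roll":0,"gripper":255},{"dp":[0,2,0],"roll":0,"gripper":255}]'; python3 -m crank '[{"dp":[0,0.5,0],"roll":0,"gripper":255},{"dp":[0,1,0],"roll":0,"gripper":255},{"dp":[0,1,0],"roll":0,"gripper":255}]'
```

```text
time_s: 6.9
eef_pos: [501.2, 6.0, 170.3]
ee_rot: [-0.469, 0.468, -0.529, 0.53]
force: [-2.4, 0.9, 5.7]
grip_width: 0.13
time_s: 7.15
eef_pos: [501.3, 6.0, 170.3]
ee_rot: [-0.469, 0.468, -0.529, 0.53]
force: [-6.6, 1.0, 13.9]
grip_width: 0.133
```

```bash
python3 -m crank '[{"dp":[0,-2,0],"roll":0,"gripper":255},{"dp":[0,-2,0],"roll":0,"gripper":180},{"dp":[0,-2,0],"roll":0,"gripper":80},{"dp":[0,-2,0],"roll":0,"gripper":0},{"dp":[0,-2,0],"roll":0,"gripper":0},{"dp":[0,-10,0],"roll":0,"gripper":0},{"dp":[0,-35,0],"roll":0,"gripper":0},{"dp":[0,-60,0],"roll":0,"gripper":0},{"dp":[0,-80,0],"roll":0,"gripper":0},{"dp":[0,-80,0],"roll":0,"gripper":0}]'
python3 - <<'E'
from h import *
go([513,106,250],-.122)
E
```

```text
time_s: 7.98
eef_pos: [502.3, 5.8, 252.7]
ee_rot: [-0.47, 0.467, -0.527, 0.532]
force: [0.3, 0.1, 0.4]
grip_width: 0.998
t 7.9833 pos [502.3   5.8 252.7] yawz -0.122 joints [-0.22  0.26  1.57  0.    1.3  -0.1 ] F [0.3 0.1 0.4] w 0.998
dp [-100.7    2.7   -1.6] roll 0.0
```

```bash
python3 -m crank '[{"dp":[-25,0,0],"roll":0,"gripper":0},{"dp":[-60,0,-1],"roll":0,"gripper":0},{"dp":[-90,1,-1],"roll":0,"gripper":0},{"dp":[-100,2,-1],"roll":0,"gripper":0},{"dp":[-100,3,-1],"roll":0,"gripper":0},{"dp":[-100,3,-1],"roll":0,"gripper":0}]'
python3 - <<'E'
from h import *
go([513,106,131],-.122)
T=eyes.capture("top");S=eyes.capture("side")
a=cv2.resize(T["color"][200:300,130:320,::-1],None,fx=2.1,fy=2.1,interpolation=cv2.INTER_CUBIC)
b=cv2.resize(S["color"][210:385,280:390,::-1],None,fx=3.4,fy=3.4,interpolation=cv2.INTER_CUBIC)
a=cv2.copyMakeBorder(a,0,b.shape[0]-a.shape[0],0,0,0)
cv2.imwrite("pics/g5.png",np.hstack([a,b]))
for z in(130,148): print(z,(proj(S,[513,106,z])-[280,210])*3.4+[399,0])
E
```

```text
time_s: 8.48
eef_pos: [512.0, 105.2, 244.8]
ee_rot: [0.468, -0.469, 0.529, -0.529]
force: [-0.1, 0.2, 0.6]
grip_width: 0.999
t 8.4833 pos [512.  105.2 244.8] yawz -0.121 joints [-0.02  0.31  1.52 -0.    1.31  0.1 ] F [-0.1  0.2  0.6] w 0.999
dp [ -1.  113.8   1. ] roll 0.001
130 [580.14600923 300.57943773]
148 [580.16972751 283.74935281]
```

View pics/g5.png

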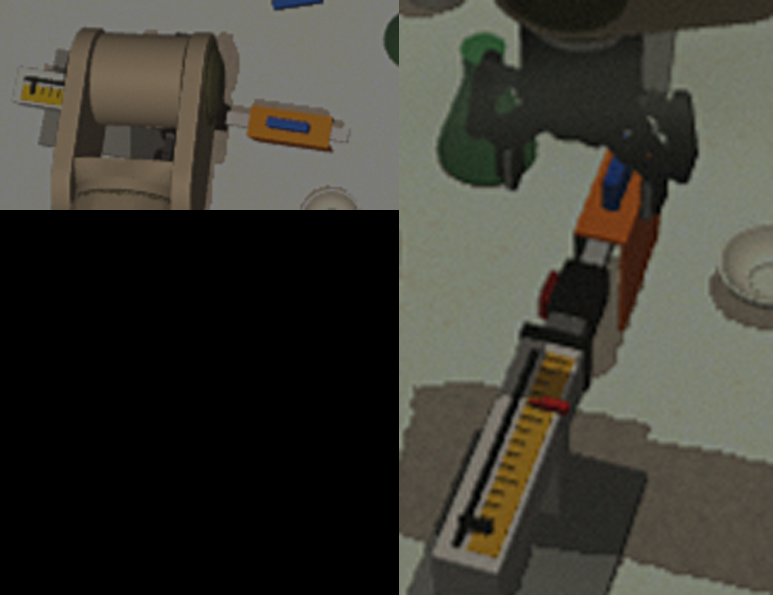

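The guard hangs squarely: fin in line with the bar, about (288,125) in the top crop. The jaws straddle the grip block. Pointer at side crop (475,525), marker at (550,405). Descending on the grip and squeezing.

```bash
python3 -m crank '[{"dp":[-1,25,2],"roll":0,"gripper":0},{"dp":[-1,55,2],"roll":0,"gripper":0},{"dp":[-1,80,2],"roll":0,"gripper":0},{"dp":[-1,100,2],"roll":0,"gripper":0},{"dp":[-1,110,2],"roll":0,"gripper":0},{"dp":[-1,113,2],"roll":0,"gripper":0},{"dp":[-1,113,2],"roll":0,"gripper":0}]'
python3 -m crank '[{"dp":[0,0,0],"roll":0,"gripper":80},{"dp":[0,0,0],"roll":0,"gripper":160},{"dp":[0,0,0],"roll":0,"gripper":255},{"dp":[0,0,0],"roll":0,"gripper":255},{"dp":[0,0,0],"roll":0,"gripper":255},{"dp":[0,0,0],"roll":0,"gripper":255},{"dp":[0,0,0],"roll":0,"gripper":255},{"dp":[0,0,0],"roll":0,"gripper":255}]' 40
python3 - <<'E'
from h import *
go([513,106,131],-.122)
print(ctrl.sense()["grip_width"]*85)
E
```

```text
time_s: 9.17
eef_pos: [514.4, 105.6, 132.4]
ee_rot: [0.468, -0.468, 0.53, -0.53]
force: [0.0, 0.6, 0.5]
grip_width: 1.003
time_s: 9.83
eef_pos: [514.6, 106.1, 133.8]
ee_rot: [-0.469, 0.468, -0.53, 0.53]
force: [-4.2, -1.4, 10.8]
grip_width: 0.393
t 9.8333 pos [514.6 106.1 133.8] yawz -0.124 joints [-0.02  0.44  1.65  0.    1.05  0.1 ] F [-4.2 -1.4 10.8] w 0.393
dp [ 0.3  2.8 -1.6] roll -0.002
33.412816044183394
```

Opening reads 33.4 mm (35 expected, and the fin read 0.6 mm low as well), so the button should be in. Drawing out a first 50 mm.

```bash
python3 -m crank '[{"dp":[3,0,0],"roll":0,"gripper":255},{"dp":[9,0,0],"roll":0,"gripper":255},{"dp":[16,0,0],"roll":0,"gripper":255},{"dp":[24,0,0],"roll":0,"gripper":255},{"dp":[32,0,0],"roll":0,"gripper":255},{"dp":[40,0,0],"roll":0,"gripper":255},{"dp":[46,0,0],"roll":0,"gripper":255},{"dp":[50,0,0],"roll":0,"gripper":255},{"dp":[50,0,0],"roll":0,"gripper":255}]'
python3 - <<'E'
from h import *
go([513,106,131],-.122)
T=eyes.capture("top");S=eyes.capture("side")
a=cv2.resize(T["color"][210:290,130:340,::-1],None,fx=2,fy=2,interpolation=cv2.INTER_CUBIC)
b=cv2.resize(S["color"][255:385,280:360,::-1],None,fx=4.5,fy=4.5,interpolation=cv2.INTER_CUBIC)
a=cv2.copyMakeBorder(a,0,b.shape[0]-a.shape[0],0,0,0)
cv2.imwrite("pics/g6.png",np.hstack([a,b]))
E
```

```text
time_s: 10.58
eef_pos: [508.2, 56.6, 133.8]
ee_rot: [0.468, -0.467, 0.53, -0.53]
force: [-6.4, 3.6, 12.4]
grip_width: 0.393
t 10.5833 pos [508.2  56.6 133.8] yawz -0.125 joints [-0.12  0.41  1.69  0.    1.03  0.  ] F [-6.4  3.6 12.4] w 0.393
dp [-49.6   2.9  -1.4] roll -0.003
```

View pics/g6.png

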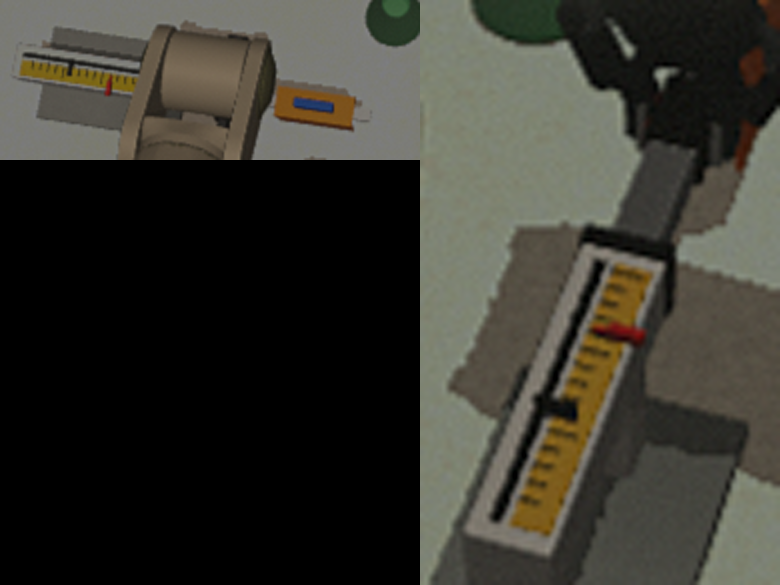

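The pointer has moved with the grip: side zoom (557,408), marker (620,333); in the top crop (70,66) and (109,86).

Run:
```python
from h import *
T=eyes.capture("top");S=eyes.capture("side")
u=np.array([.122,.9925])
for z in(152,156,158):
  print(z,"side",[round(float(u@onz(S,((x-420)/4.5+279.6,y/4.5+254.6),z)[:2]),1) for x,y in((557,408),(620,333))],
   "top",[round(float(u@onz(T,(x/2+129.7,y/2+209.7),z)[:2]),1) for x,y in((70,66),(109,86))],"red",[round(float(u@onz(p,blobs(p,"red",r)[0][1],z)[:2]),1) for p,r in((T,(170,235,200,270)),(S,(300,310,345,345)))])
b=T["color"][230:268,135:205,::-1]; c=S["color"][300:370,290:345,::-1]
cv2.imwrite("pics/g7.png",np.hstack([cv2.resize(b,(490,266),interpolation=cv2.INTER_CUBIC),cv2.resize(c,(209,266),interpolation=cv2.INTER_CUBIC)]))
```

```text
152 side [324.9, 273.6] top [331.1, 277.4] red [277.8, 272.3]
156 side [327.5, 276.5] top [329.8, 276.3] red [276.7, 275.2]
158 side [328.9, 277.9] top [329.2, 275.8] red [276.2, 276.6]
```

```bash
python3 -m crank '[{"dp":[3,0,0],"roll":0,"gripper":255},{"dp":[9,0,0],"roll":0,"gripper":255},{"dp":[16,0,0],"roll":0,"gripper":255},{"dp":[24,0,0],"roll":0,"gripper":255},{"dp":[32,0,0],"roll":0,"gripper":255},{"dp":[40,0,0],"roll":0,"gripper":255},{"dp":[45,0,0],"roll":0,"gripper":255},{"dp":[47,0,0],"roll":0,"gripper":255},{"dp":[47,0,0],"roll":0,"gripper":255}]'
python3 - <<'E'
from h import *
go([513,106,131],-.122)
T=eyes.capture("top");S=eyes.capture("side")
b=T["color"][230:270,145:215,::-1]; c=S["color"][300:345,295:345,::-1]
cv2.imwrite("pics/g7.png",np.hstack([cv2.resize(b,(420,240),interpolation=cv2.INTER_CUBIC),cv2.resize(c,(267,240),interpolation=cv2.INTER_CUBIC)]))
E
```

```text
time_s: 11.53
eef_pos: [502.2, 10.3, 133.8]
ee_rot: [0.468, -0.468, 0.531, -0.53]
force: [-7.5, 5.2, 14.0]
grip_width: 0.396
t 11.5333 pos [502.2  10.3 133.8] yawz -0.125 joints [-0.21  0.39  1.72  0.    1.03 -0.09] F [-7.5  5.2 14. ] w 0.396
dp [-96.3   2.9  -1.2] roll -0.003
```

View pics/g7.png

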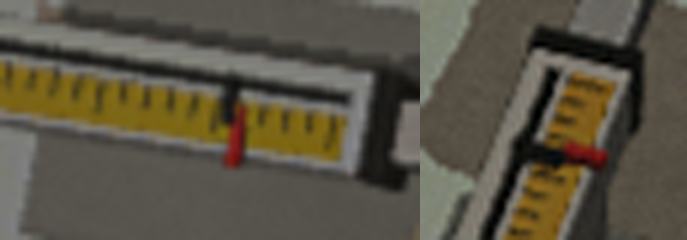

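The pointer in the top zoom is at about (231,110) and the marker at (237,120), so a few mm short. I'll measure with a rectified profile.

```bash
cat > rect.py <<'E'
from h import *
def run(show=True):
    T=eyes.capture("top");S=eyes.capture("side")
    u=np.array([.1217,.9926]); w=np.array([.9926,-.1217]); O=np.array([513.3,106])
    # boom coords: X across, Y along from grip home
    Xs=np.arange(-22,23,1.); Ys=np.arange(75,150,.5)
    out={}
    for n,p in(("T",T),("S",S)):
        z=156
        g=np.array([[proj(p,[*(O+w*x+u*y),z]) for y in Ys] for x in Xs],np.float32)
        im=cv2.remap(p["color"],g[...,0],g[...,1],cv2.INTER_CUBIC); out[n]=im
        f=im.astype(float); red=f[...,0]-np.maximum(f[...,1],f[...,2])-0.0
        r=np.where((f[...,0]>2.0*f[...,1])&(f[...,0]>70),f[...,0]-f[...,1],0)
        dark=np.clip(70-f.max(2),0,None)
        for i in range(0,len(Xs),2):
            ro=r[i].sum(); do=dark[i].sum(); k=np.nonzero(dark[i])[0]
            print(n,Xs[i],"red",round((r[i]@Ys)/ro,1) if ro>40 else None,"dark",[(round(Ys[a[0]],1),round(Ys[a[-1]],1),int(dark[i][a].max())) for a in np.split(k,np.nonzero(np.diff(k)>1)[0]+1) if len(a)] if len(k) else None)
    cv2.imwrite("pics/rect.png",cv2.resize(np.vstack([out["T"],out["S"]])[...,::-1],None,fx=5,fy=5,interpolation=cv2.INTER_CUBIC))
run()
E
python3 rect.py
```

```text
T -22.0 red 109.3 dark [(np.float64(102.5), np.float64(105.5), 12), (np.float64(134.0), np.float64(136.5), 2)]
T -20.0 red 108.9 dark None
T -18.0 red 108.9 dark None
T -16.0 red 109.3 dark None
T -14.0 red 109.4 dark None
T -12.0 red 109.5 dark None
T -10.0 red 109.4 dark None
T -8.0 red 109.7 dark [(np.float64(112.5), np.float64(117.5), 23)]
T -6.0 red 109.2 dark [(np.float64(112.0), np.float64(119.5), 43)]
T -4.0 red 108.7 dark [(np.float64(112.5), np.float64(119.0), 45)]
T -2.0 red 109.0 dark [(np.float64(113.0), np.float64(118.5), 45)]
T 0.0 red None dark [(np.float64(112.5), np.float64(119.0), 48)]
T 2.0 red None dark [(np.float64(112.0), np.float64(118.5), 50)]
T 4.0 red None dark [(np.float64(112.0), np.float64(118.0), 45)]
T 6.0 red None dark [(np.float64(111.5), np.float64(118.5), 50)]
T 8.0 red None dark [(np.float64(75.0), np.float64(149.5), 53)]
T 10.0 red None dark [(np.float64(75.0), np.float64(149.5), 46)]
T 12.0 red None dark [(np.float64(78.5), np.float64(81.0), 3), (np.float64(111.0), np.float64(117.5), 16), (np.float64(129.5), np.float64(133.0), 6), (np.float64(13
[... 1806 characters left out ...]
64(121.0), 61), (np.float64(129.0), np.float64(137.5), 15), (np.float64(143.0), np.float64(147.0), 19), (np.float64(148.5), np.float64(149.0), 2)]
S 10.0 red None dark [(np.float64(75.0), np.float64(149.5), 70)]
S 12.0 red None dark [(np.float64(75.0), np.float64(149.5), 62)]
S 14.0 red None dark [(np.float64(91.5), np.float64(93.5), 4), (np.float64(103.0), np.float64(122.0), 50), (np.float64(124.0), np.float64(129.0), 12), (np.float64(135.0), np.float64(135.5), 2), (np.float64(138.0), np.float64(143.0), 12), (np.float64(148.5), np.float64(149.5), 6)]
S 16.0 red None dark [(np.float64(109.5), np.float64(111.5), 6)]
S 18.0 red None dark None
S 20.0 red None dark None
S 22.0 red None dark None
```

```bash
sed -i 's/^run()//' rect.py
cat > ext.py <<'E'
import io,contextlib
from rect import *
from scipy.optimize import least_squares
def prof():
    T=eyes.capture("top");S=eyes.capture("side"); u=np.array([.1217,.9926]); w=np.array([.9926,-.1217]); O=np.array([513.3,106])
    Ys=np.arange(85,140,.25); res={}
    def ext(v,lo,hi):
        th=(lo+hi)/2; k=np.argmax(v); a=k
        while v[a]>th:a-=1
        b=k
        while v[b]>th:b+=1
        return Ys[a]+.25*(th-v[a])/(v[a+1]-v[a]), Ys[b]-.25*(th-v[b])/(v[b-1]-v[b])
    for n,p in(("T",T),("S",S)):
        def rows(Xs): 
            g=np.array([[proj(p,[*(O+w*x+u*y),156]) for y in Ys] for x in Xs],np.float32)
            return cv2.remap(p["color"],g[...,0],g[...,1],cv2.INTER_LINEAR).astype(float)
        f=rows(np.arange(-19,-10)).mean(0); red=f[:,0]/(f[:,1]+8); 
        print(n,"redratio",[(float(y),round(float(r),1),[int(c) for c in q]) for y,r,q in list(zip(Ys,red,f))[64:128:4]])
        res[n+"m"]=ext(red,np.median(red),red.max())
        f=rows(np.arange(-4,5)).mean(0); d=-f.max(1); res[n+"p"]=ext(d,np.median(d),d.max())
    for k in "mp":
        (ta,tb),(sa,sb)=res["T"+k],res["S"+k]
        A=np.array([[1,.5,0,.26],[1,-.5,.26,0],[1,-.5,0,-.74],[1,.5,.74,0]]); b=[tb,ta,sa,sb]  # Yc,W,hb,ht
        print(k,np.round([ta,tb,sa,sb],1),"Yc,W,hb,ht",np.linalg.solve(A,b).round(1))
prof()
E
python3 ext.py
```

```text
T redratio [(101.0, 1.1, [123, 107, 46]), (102.0, 1.1, [121, 106, 44]), (103.0, 1.1, [118, 104, 42]), (104.0, 1.1, [109, 92, 36]), (105.0, 1.2, [93, 67, 29]), (106.0, 1.6, [81, 43, 25]), (107.0, 2.3, [88, 31, 24]), (108.0, 3.1, [107, 27, 23]), (109.0, 3.5, [121, 26, 25]), (110.0, 2.9, [124, 35, 28]), (111.0, 2.3, [124, 45, 30]), (112.0, 1.8, [121, 60, 36]), (113.0, 1.3, [118, 79, 42]), (114.0, 1.1, [116, 96, 45]), (115.0, 1.1, [116, 102, 46]), (116.0, 1.0, [117, 104, 48])]
S redratio [(101.0, 1.2, [116, 89, 44]), (102.0, 1.4, [114, 77, 40]), (103.0, 1.6, [114, 61, 32]), (104.0, 2.1, [115, 47, 27]), (105.0, 2.8, [117, 34, 24]), (106.0, 3.5, [117, 25, 22]), (107.0, 3.8, [110, 21, 19]), (108.0, 3.5, [97, 19, 18]), (109.0, 3.1, [81, 18, 17]), (110.0, 2.7, [66, 16, 15]), (111.0, 2.3, [53, 15, 15]), (112.0, 1.7, [51, 22, 19]), (113.0, 1.3, [64, 40, 28]), (114.0, 1.2, [86, 64, 39]), (115.0, 1.1, [105, 84, 49]), (116.0, 1.1, [116, 96, 55])]
m [107.  111.  104.6 110.6] Yc,W,hb,ht [108.6   3.3   0.5   3.2]
p [112.2 118.8 108.2 117.7] Yc,W,hb,ht [114.8   5.4   0.3   5.3]
```

```bash
python3 -m crank '[{"dp":[2,0,0],"roll":0,"gripper":255},{"dp":[4,0,0],"roll":0,"gripper":255},{"dp":[5.5,0,0],"roll":0,"gripper":255},{"dp":[5.5,0,0],"roll":0,"gripper":255},{"dp":[5.5,0,0],"roll":0,"gripper":255}]'
python3 - <<'E'
from h import *
from ext import *
go([513,106,131],-.122)
T=eyes.capture("top");S=eyes.capture("side")
for p,n in((T,"T"),(S,"S")): print(n,[([round(float(c),1) for c in d["centre"]],round(d["confidence"],2)) for l in("pointer","marker") for d in models.spot_point(p,l)[:2]])
b=T["color"][235:267,160:208,::-1]; c=S["color"][305:337,300:348,::-1]; d=T["color"][225:290,240:340,::-1]; e=S["color"][190:310,290:400,::-1]
rs=lambda a,w,h:cv2.resize(a,(w,h),interpolation=cv2.INTER_CUBIC)
cv2.imwrite("pics/g8.png",np.vstack([np.hstack([rs(b,400,267),rs(c,400,267)]),np.hstack([rs(d,450,293),rs(e,350,293)])]))
E
```

```text
time_s: 12.25
eef_pos: [501.5, 5.2, 133.8]
ee_rot: [0.468, -0.468, 0.53, -0.53]
force: [-8.4, 5.3, 14.3]
grip_width: 0.391
T redratio [(101.0, 1.1, [123, 107, 46]), (102.0, 1.1, [121, 107, 44]), (103.0, 1.0, [118, 104, 43]), (104.0, 1.1, [109, 92, 37]), (105.0, 1.2, [94, 68, 30]), (106.0, 1.6, [81, 44, 25]), (107.0, 2.2, [88, 31, 24]), (108.0, 3.0, [107, 27, 23]), (109.0, 3.4, [121, 27, 25]), (110.0, 2.9, [123, 35, 28]), (111.0, 2.3, [124, 45, 31]), (112.0, 1.7, [121, 61, 36]), (113.0, 1.3, [118, 80, 41]), (114.0, 1.1, [117, 97, 44]), (115.0, 1.1, [118, 103, 46]), (116.0, 1.0, [118, 105, 47])]
S redratio [(101.0, 1.2, [116, 89, 45]), (102.0, 1.4, [115, 77, 40]), (103.0, 1.7, [115, 61, 34]), (104.0, 2.1, [117, 47, 28]), (105.0, 2.8, [118, 35, 24]), (106.0, 3.5, [118, 26, 22]), (107.0, 3.7, [110, 21, 20]), (108.0, 3.4, [97, 20, 19]), (109.0, 3.0, [81, 19, 18]), (110.0, 2.6, [66, 17, 16]), (111.0, 2.2, [53, 15, 15]), (112.0, 1.7, [50, 22, 19]), (113.0, 1.3, [63, 39, 27]), (114.0, 1.2, [84, 63, 37]), (115.0, 1.1, [104, 84, 47]), (116.0, 1.1, [117, 97, 55])]
m [107.  111.1 104.5 110.5] Yc,W,hb,ht [108.6   3.3   0.3   3.3]
p [106.8 112.3 102.6 113.2] Yc,W,hb,ht [108.6   5.1   2.8   4.7]
t 12.35 pos [501.5   5.2 133.8] yawz -0.124 joints [-0.22  0.39  1.72  0.    1.03 -0.1 ] F [-9.2  5.5 14.6] w 0.392
dp [-101.4    2.9   -1.1] roll -0.002
T [([183.2, 247.9], 0.46)]
S [([320.0, 325.4], 0.71), ([389.2, 295.4], 0.51), ([388.7, 293.8], 0.57), ([317.0, 329.8], 0.45)]
```

View pics/g8.png

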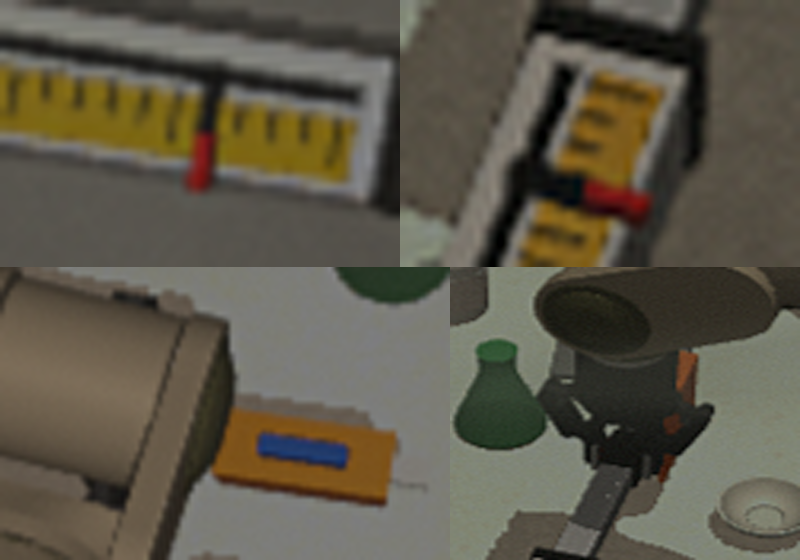

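Pointer and marker are collinear in both views (both at 108.6 mm by the two-view fit). The guard is in line on the bar, with the bar tip showing beyond it. Last state check, then handing in.

Run:
```python
from h import *
T=eyes.capture("top"); b=blobs(T,"blue",(280,225,340,290))[0]; c=onz(T,b[1],170)[:2]; q=[onz(T,v,172)[:2] for v in cv2.boxPoints(b[2])]
g=ctrl.sense(); print("fin",c.round(1),"offset from grip along/across boom",np.round([(c-g["eef_pos"][:2])@[.1217,.9926],(c-g["eef_pos"][:2])@[.9926,-.1217]],1),np.round(q,0).tolist(),g["grip_width"]*85,g["force"])
print(ctrl.finish_job())
```

```text
fin [487.3 -95.6] offset from grip along/across boom [-101.8   -1.8] [[485.0, -72.0], [495.0, -73.0], [489.0, -119.0], [480.0, -118.0]] 32.876471724053495 [-8.92005416  5.08006261 14.40503928]
the job is handed in; nothing more can be done
None
```

The job is done and handed in at about 12 s on the robot's clock. I lifted the small orange guard off the rack, hung it over the boom's bar and released it. I then squeezed the grip and drew the boom out about 102 mm. It is still held there with a 40 N grip.

**Last checks**
- **Pointer:** pointer and red marker line up in both camera views. Both measure 108.6 mm along the boom, from a hand-made fit good to about 1 mm.
- **Guard:** it hangs in line with the bar. Its centre is 101.8 mm from the grip along the boom (100 wanted) and about 2 mm off across it. The gripper partly hides it in the side view, so this comes mainly from the top view.
- **Lock button:** the jaw opening read about 33 mm, where 35 mm means the button is in. This sensor also read 0.6 mm low on the fin. The boom slid freely, so the lock is released, but I did not see the button itself pressed in.
- **Forces:** the wrist force is steady at about 18 N, well under the limit.
- **Other objects:** I did not touch the flask, bottle or dish. The flask and dish stand normally in the last picture, but the bottle was mostly out of that crop.

**Disagreements:** my first by-eye estimates of the remaining pull were 3 to 5 mm, against about 6 mm from the fit. I pulled 5.5 mm and confirmed the line-up afterwards. The networks' marker points in the last views were weak, so I did not use them.

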